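# Strip a tape roll off its spindle

### The arm

A 6-joint arm with a two-finger parallel gripper is mounted at the origin on the work surface. World frame = base frame: x ahead of the robot, y to its left, z up, the work surface at z = 0. Lengths are in m, angles in rad, forces in N, time in s.
With the tool pointing down it reaches from about 0.35 to 0.925 m from the base axis. Payload 6.4 kg.
Tool frame: the origin (TCP) lies where the fingers leave the gripper's body, on its centre line; the fingertips stand ctrl.nose_length ahead of it and the grasp point (between the pads) lies 78 mm ahead of it (ctrl.nose_length is the distance from the TCP to the fingertips, in m); z points along the fingers, y is the line along which they close (so a half turn about z gives the same grasp; the last joint's range is limited). The gripper opens to 94 mm and grips with 3 to 60 N. Pads are 16 mm wide; open, the fingers measure 119 mm over their backs; the gripper's body (75 mm by 177 mm) begins 78 mm behind the grasp point.
Start: joints at [-1.416, 0.245, 1.558, -0, 1.339, -0.174], TCP at [0.21, -0.615, 0.303] pointing down, gripper open.
Joint ranges: [-3.13, 3.13], [-1.02, 2.26], [0.13, 2.54], [-0.95, 4.09], [0.21, 2.88], [-2.74, 2.74]. Speed limits (rad/s): [2.57, 2.57, 3.14, 3.14, 3.14, 3.14].

### API

Orientations are given as a rotation vector (axis times angle).
In Python, from rig import read_state, cams, ctrl gives the robot as it stands.
- The arm moves only by the shell command python3 -m handwheel 'ROWS' [FORCE]. ROWS is a JSON object of lists of equal length, an entry for each row: "grip": the closure, from -1 (fully open) to 1 (shut); "dp": the shift along the world's x, y, z in mm, a list of three; "angular": the turn, a rotation vector about the world's x, y, z in degrees, a list of three. A call has 1 to 10 rows; each row is the pose to reach, as a shift and turn from the pose commanded when the call began; what a row does not reach only later rows make up. A row lasts 1/8 s, in which the tool goes at most 62.5 mm and 10.7 degrees, less where a joint would pass 70% of its speed; a pose out of reach is approached as far as the arm can. A call with a gripper value outside its range is refused whole. The fingers move at their own pace and stop on an object; FORCE is the grip in N (left out, the last holds). Time passes only in rows, so rows that repeat a pose let the fingers close. It gives the time, the measured TCP pose, the force, the opening and the grip force at its end, in the units of the state.
- read_state(): the state, without advancing time (a new reading comes with each control period).
- cams.get_image(name): name is "side" or "top"; returns the picture (400x640x3 uint8, red, green, blue); there is no depth.
- cams.camera_params(name): a dict with "fx", "fy", "cx", "cy" (pixels), "extrinsics" (4x4, takes a point from camera to world coordinates). Camera axes: x right, y down, z forward; pixel columns grow to the right and rows downward; lengths in m; the calibration is good to about 2 mm. A picture is of the moment at which its call begins. camera_params takes no time and is no camera call.
- ctrl.hand_in(): hands the job in; it is judged then, once.
The state is a dict: "t": time; "joints": joint angles; "joint_velocities": joint speeds; "effort": joint torques, N m; "ee_pos": TCP position; "tool_rot": TCP orientation; "ft_force": force on the tool from outside, world axes, zero at the start; "moment": the same for the moment, N m; "grip_width": finger opening in m; "grasp_force": force on a finger pad.
Only numpy, scipy, OpenCV 4.12 (cv2) and the standard library are available. Lean on these libraries where they do the work, as an engineer would, in place of code of your own. Each camera call takes 0.05 s, during which the arm holds its last target. There are 200 camera calls.

### The job

Take the orange tape roll off the upright spindle of the core stripper: press the red pad all the way down, so that the steel plate lifts the roll clear of the spindle, then push the roll across onto the aluminium take-off shelf until it lies flat and wholly on the shelf. Leave the other things on the bench where they are.

Things in the scene. Friction and masses are not known exactly. Their poses are not given: they have to be found in the camera images.
- stripper: the core stripper: fixed yellow-painted frame with a base 180 x 460 x 18 mm on the bench. Origin: on the bench surface, on the spindle's axis; z up. In its frame: spindle (70 mm diameter, top at z = 87 mm) at x = y = 0; press pad at y = -165 mm; shelf at y = +70 to +230 mm. Two fixed guide posts, 10 mm diameter, top at z = 106 mm, at x = -80 and +80 mm. The roll is pushed along +y, between them
- roll: the orange wound tape roll, a rigid ring: outer diameter 110 mm, core hole 76 mm, 50 mm high, about 0.25 kg. Too wide to grasp. Origin: centre of its underside; its z axis is the ring's axis. At the start it lies flat on the lowered plate, round the spindle; spindle top 7 mm above roll top. On the raised plate the roll's underside is at z = 94 mm and its top at 144 mm
- press (a joint): travel of the red press pad, m: 0 up (start), 0.064 fully down at its stop. It drives the lifting plate up by the same amount, and stays wherever it is left. Takes about 10 N; nothing springs back
- pad_top (a point): centre of the top of the red press pad, a flat disc of 52 mm diameter on a steel stem, over a grey block (56 x 56 mm, top at z = 68 mm); top of the pad at z = 135 mm when up, 71 mm when fully down
- lifter (a joint): height of the steel lifting plate above its lowest place, m: 0 at the start, 0.064 fully up; the roll clears the spindle from 0.060 on
- plate_top (a point): centre of the top of the square steel lifting plate (124 x 124 mm, 8 mm thick, round hole for the spindle); z = 30 mm lowered, 94 mm raised
- spindle_top (a point): centre of the spindle's top, 87 mm above the bench
- shelf_center (a point): centre of the top of the take-off shelf, 150 mm from the spindle in the stripper's +y; top at z = 88 mm, 6 mm below the raised plate. 160 mm long in y, 136 mm wide between side rims; rims at both sides and the far end rise 12 mm, open towards the spindle. End rim's inner face at y = 223 mm: a roll against it has its centre at y = 168; it is wholly on the shelf from y = 125 on
- spare_roll: bystander: cream roll lying flat on the bench beyond the stripper, 100 mm diameter, 48 mm high. Origin: centre of its underside
- core_tube: bystander: cardboard core standing upright beyond the stripper, 48 mm diameter, 100 mm high. Origin: centre of its underside
- squeegee: bystander: flat blue squeegee 75 x 110 x 16 mm on the robot's side of the stripper. Origin: centre of its underside
- carton: bystander: cardboard carton 130 x 90 x 75 mm. Origin: centre of its underside
- screwdriver: bystander: screwdriver with a yellow handle, 170 mm long, lying. Origin: underside
- pen_cup: bystander: black cup, 76 mm diameter, 95 mm high. Origin: centre of its underside

How it is judged:
By the outcome, as a careful person would: the job done as asked, in the order asked, and still so for the second after the job is handed in, with the robot touching nothing.
It also fails if it takes over 45 s, if anything falls off the work surface, if the arm or the gripper's body presses on something with over 40 N, if the wrist force passes 120 N, or if a joint passes its speed limit or range.

## Working session

There is one attempt and no reset: what is moved stays moved. The work goes in short steps, Python scripts to look and compute and a shell command to move; the robot and the scene stay as the last step left them, time stands still between calls to the robot, and variables do not carry over. Pictures are saved under pics/ and viewed, at most 10 in all, crops included, and the job is handed in when it is done.

```bash
mkdir -p pics
python3 - <<'E'
from rig import read_state,cams,ctrl
import cv2,numpy as np
for n in("top","side"):
    cv2.imwrite(f"pics/{n}0.png",cams.get_image(n)[:,:,::-1]); p=cams.camera_params(n); print(n,p['fx'],p['fy'],p['cx'],p['cy']); print(np.round(p['extrinsics'],3))
s=read_state(); print(s['t'],s['ee_pos'],s['tool_rot'],s['grip_width'],ctrl.nose_length)
E
```

```text
top 413.54943444310277 413.54943444310277 320.3829539158393 205.78728294087986
[[ 0.009 -0.99   0.142  0.414]
 [-1.    -0.007  0.018 -0.009]
 [-0.016 -0.143 -0.99   1.227]
 [ 0.     0.     0.     1.   ]]
side 429.1800355314645 429.1800355314645 318.0393352156941 197.28229022460414
[[ 0.993 -0.06   0.105  0.413]
 [-0.121 -0.54   0.833 -1.248]
 [ 0.006 -0.84  -0.543  0.932]
 [ 0.     0.     0.     1.   ]]
0.1 [ 0.20983137 -0.61480306  0.30168636] [-3.09755847e+00 -5.13879919e-01 -4.18795510e-05] 0.09402036665181387 0.0972
```

View pics/top0.png

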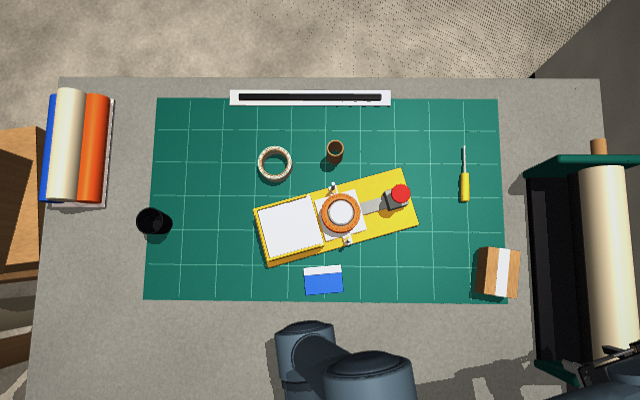

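View pics/side0.png

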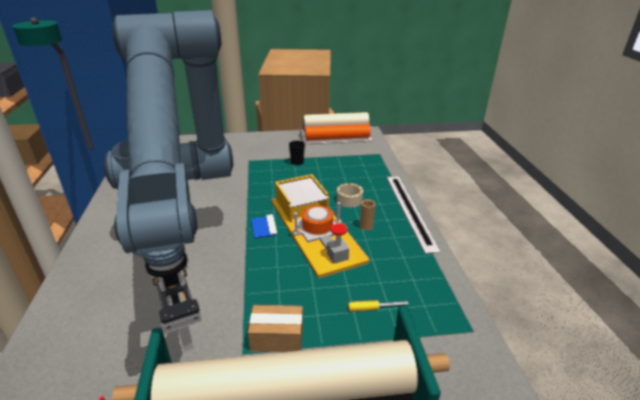

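Top view: roll at about (340,213), red pad at (401,193), white shelf around (290,228), blue squeegee below at (323,281), cream roll (275,163) and core (335,152) above. The side view agrees: pad (339,229), roll (318,217).

```bash
cat > h.py <<'E'
import cv2,numpy as np
from rig import read_state,cams,ctrl
def ray(n,u,v,z):
    p=cams.camera_params(n);E=np.array(p['extrinsics'])
    d=E[:3,:3]@[(u-p['cx'])/p['fx'],(v-p['cy'])/p['fy'],1];o=E[:3,3]
    return (o+d*(z-o[2])/d[2])
def blob(im,lo,hi,box):
    x0,y0,x1,y1=box
    m=cv2.inRange(cv2.cvtColor(im[y0:y1,x0:x1],cv2.COLOR_RGB2HSV),lo,hi)
    c=max(cv2.findContours(m,cv2.RETR_EXTERNAL,cv2.CHAIN_APPROX_NONE)[0],key=cv2.contourArea)
    return c.reshape(-1,2)+[x0,y0]
E
python3 - <<'E'
from h import *
im=cams.get_image("top")
c=blob(im,(0,150,90),(5,255,255),(380,170,420,215));e=cv2.minEnclosingCircle(c.astype(np.float32));print("pad",e,ray("top",*e[0],.135))
c=blob(im,(5,120,90),(17,255,255),(312,185,368,240));e=cv2.fitEllipse(c);print("roll",e,ray("top",*e[0],.07))
c=blob(im,(0,0,170),(179,40,255),(250,185,325,265));r=cv2.minAreaRect(c.astype(np.float32));print("shelf",r,ray("top",*r[0],.088))
c=blob(im,(0,0,170),(179,60,255),(328,198,354,228));e=cv2.fitEllipse(c);print("spindle",e,ray("top",*e[0],.087))
c=blob(im,(100,120,60),(125,255,255),(295,255,350,300));print("squeegee",[np.round(ray("top",*q,.016),3) for q in cv2.boxPoints(cv2.minAreaRect(c.astype(np.float32)))])
s=cams.get_image("side")
c=blob(s,(0,150,70),(5,255,255),(325,215,355,240));e=cv2.fitEllipse(c);print("padside",e,ray("side",*e[0],.135))
E
```

```text
pad ((400.28570556640625, 192.85714721679688), 9.52987003326416) [ 0.607359   -0.20297705  0.135     ]
roll ((340.078125, 212.76629638671875), (38.143455505371094, 38.56166458129883), 34.43635559082031) [ 0.56085589 -0.04440189  0.07      ]
shelf ((289.35235595703125, 225.40133666992188), (50.42079162597656, 55.46672439575195), 74.35775756835938) [0.52231462 0.09629562 0.088     ]
spindle ((340.55377197265625, 211.80450439453125), (22.973867416381836, 23.73046112060547), 107.89176940917969) [ 0.56139708 -0.04519924  0.087     ]
squeegee [array([0.384, 0.06 , 0.016]), array([ 0.395, -0.05 ,  0.016]), array([ 0.34 , -0.055,  0.016]), array([0.329, 0.054, 0.016])]
padside ((338.06182861328125, 228.7082061767578), (10.121170043945312, 16.19101905822754), 92.11864471435547) [ 0.60636988 -0.20898941  0.135     ]
```

```bash
python3 -m handwheel '{"grip":[1,1,1,1,1,1,1,1,1,1],"dp":[[40,41,0],[80,82,0],[120,123,0],[160,164,0],[200,205,0],[240,246,0],[280,287,0],[320,328,0],[360,370,0],[396,410,-20]],"angular":[[0,0,9],[0,0,18],[0,0,27],[0,0,36],[0,0,45],[0,0,54],[0,0,63],[0,0,72],[0,0,80],[0,0,87]]}' 20
python3 -m handwheel '{"grip":[1,1,1],"dp":[[0,0,0],[0,0,0],[0,0,-15]],"angular":[[0,0,0],[0,0,0],[0,0,0]]}'
python3 - <<'E'
from h import *
a=cams.get_image("top")[150:270,240:440];b=cams.get_image("side")[130:290,250:400]
cv2.imwrite("pics/c1.png",np.hstack([cv2.resize(a,(500,300)),cv2.resize(b,(281,300))])[:,:,::-1])
E
```

```text
t: 1.45
ee_pos: [0.6079, -0.2039, 0.2843]
tool_rot: [1.886, 2.507, 0.001]
ft_force: [0.6, -0.7, -0.6]
grip_width: 0.0008
grasp_force: 0.0
t: 1.82
ee_pos: [0.6061, -0.2067, 0.2692]
tool_rot: [1.894, 2.501, 0.001]
ft_force: [0.8, 0.2, 1.0]
grip_width: 0.0003
grasp_force: 0.0
```

View pics/c1.png

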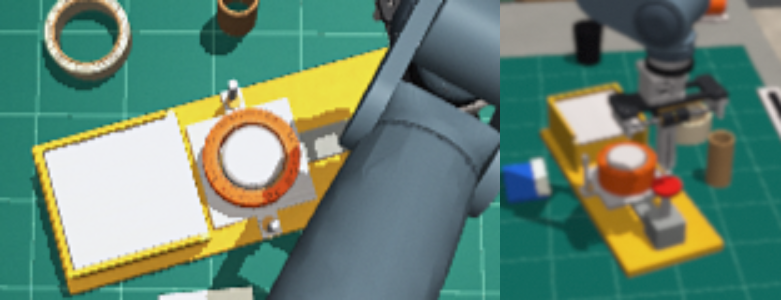

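Fingers are closed above the pad: in the side part the tips (668,165) line up over it (665,186), and the long axis of the gripper lies across the stripper. I'll press now.

```bash
python3 -m handwheel '{"grip":[1,1,1,1,1,1,1,1,1,1],"dp":[[0,0,-15],[0,0,-30],[0,0,-38],[0,0,-46],[0,0,-54],[0,0,-62],[0,0,-70],[0,0,-78],[0,0,-86],[0,0,-92]],"angular":[[0,0,0],[0,0,0],[0,0,0],[0,0,0],[0,0,0],[0,0,0],[0,0,0],[0,0,0],[0,0,0],[0,0,0]]}'
python3 -m handwheel '{"grip":[1,1,1],"dp":[[0,0,-4],[0,0,-8],[0,0,-9]],"angular":[[0,0,0],[0,0,0],[0,0,0]]}'
```

```text
t: 3.18
ee_pos: [0.6054, -0.2052, 0.1763]
tool_rot: [-1.892, -2.505, 0.002]
ft_force: [-6.1, 1.8, 9.7]
grip_width: 0.0006
grasp_force: 4.8
t: 3.55
ee_pos: [0.6055, -0.2052, 0.1683]
tool_rot: [-1.892, -2.504, 0.002]
ft_force: [-8.7, 3.0, 17.6]
grip_width: 0.0004
grasp_force: 8.6
```

```bash
python3 -m handwheel '{"grip":[1,1,1],"dp":[[0,0,-1],[0,0,-2],[0,0,-2]],"angular":[[0,0,0],[0,0,0],[0,0,0]]}'
python3 -m handwheel '{"grip":[1,1,1,1],"dp":[[0,0,10],[0,0,50],[0,0,100],[0,0,100]],"angular":[[0,0,0],[0,0,0],[0,0,0],[0,0,0]]}'
python3 - <<'E'
from h import *
b=cams.get_image("side")[150:290,250:400]
cv2.imwrite("pics/c2.png",cv2.resize(b,(600,560))[:,:,::-1])
im=cams.get_image("top")
c=blob(im,(5,120,90),(17,255,255),(312,185,368,240));e=cv2.fitEllipse(c);print("roll",e,ray("top",*e[0],.144),ray("top",*e[0],.134))
E
```

```text
t: 3.92
ee_pos: [0.6056, -0.2052, 0.1683]
tool_rot: [-1.891, -2.504, 0.003]
ft_force: [-13.3, 4.2, 22.9]
grip_width: 0.0006
grasp_force: 11.7
t: 4.42
ee_pos: [0.6078, -0.2062, 0.2696]
tool_rot: [1.889, 2.499, 0.002]
ft_force: [0.4, -0.0, 0.5]
grip_width: 0.0004
grasp_force: 0.0
roll ((340.87225341796875, 209.84072875976562), (40.397682189941406, 40.865352630615234), 29.59461212158203) [ 0.55925195 -0.04423289  0.144     ] [ 0.56059446 -0.0445552   0.134     ]
```

View pics/c2.png

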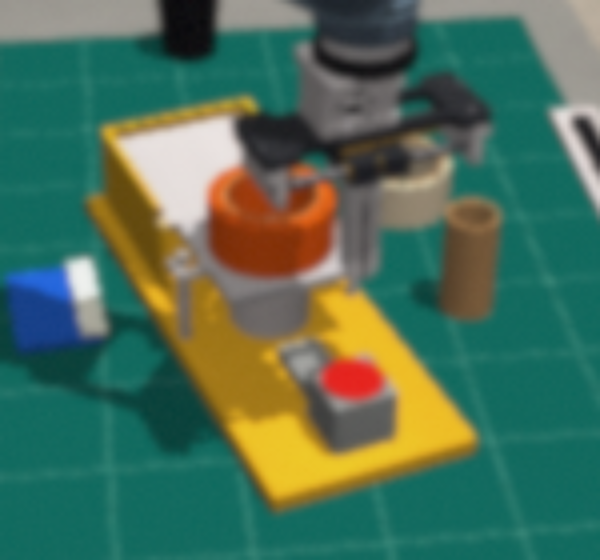

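The pad sits on its block (355,378). The roll is raised and level on the plate (270,220). Next I part the fingers to about 60 mm, to cradle the roll, and come down behind it.

```bash
python3 -m handwheel '{"grip":[-0.28,-0.28,-0.28,-0.28,-0.28,-0.28],"dp":[[-10,35,0],[-21,74,0],[-21,74,0],[-21,74,-30],[-21,74,-61],[-21,74,-61]],"angular":[[0,0,0],[0,0,0],[0,0,0],[0,0,0],[0,0,0],[0,0,0]]}'
```

```text
t: 5.28
ee_pos: [0.583, -0.1311, 0.1995]
tool_rot: [-1.89, -2.5, 0.003]
ft_force: [0.5, -0.9, 1.0]
grip_width: 0.0569
grasp_force: 0.0
```

```bash
python3 -m handwheel '{"grip":[-0.28,-0.28,-0.28,-0.28,-0.28,-0.28,-0.28,-0.28,-0.28,-0.28],"dp":[[-4,15,4],[-8,28,4],[-10,36,4],[-13,44,4],[-15,52,4],[-17,60,4],[-19,68,4],[-22,76,4],[-24,84,4],[-26,92,4]],"angular":[[0,0,0],[0,0,0],[0,0,0],[0,0,0],[0,0,0],[0,0,0],[0,0,0],[0,0,0],[0,0,0],[0,0,0]]}'
python3 - <<'E'
from h import *
b=cams.get_image("side")[150:290,250:400]
cv2.imwrite("pics/c3.png",cv2.resize(b,(600,560))[:,:,::-1])
E
```

```text
t: 6.52
ee_pos: [0.5587, -0.0387, 0.2076]
tool_rot: [-1.894, -2.506, 0.0]
ft_force: [1.3, -3.4, 3.0]
grip_width: 0.0604
grasp_force: 2.0
```

View pics/c3.png

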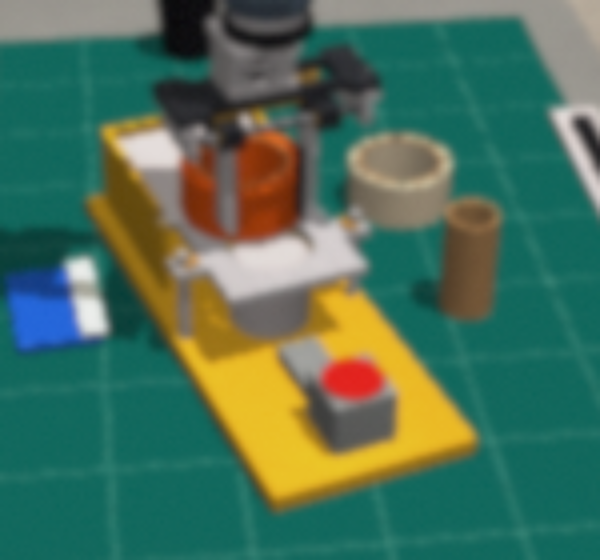

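The roll (240,185) is cradled between the fingers and moving straight along the guide, now crossing from the plate to the shelf.

```bash
python3 -m handwheel '{"grip":[-0.28,-0.28,-0.28,-0.28,-0.28,-0.28,-0.28,-0.28,-0.28,-0.28],"dp":[[-3,10,0],[-5,19,0],[-8,28,0],[-10,37,0],[-13,46,0],[-16,55,0],[-18,64,0],[-21,73,0],[-24,82,0],[-26,90,0]],"angular":[[0,0,0],[0,0,0],[0,0,0],[0,0,0],[0,0,0],[0,0,0],[0,0,0],[0,0,0],[0,0,0],[0,0,0]]}'
python3 -m handwheel '{"grip":[-0.28,-0.28,-0.28,-0.28,-0.28,-0.28,-0.28],"dp":[[0,0,0],[7,-25,0],[11,-40,0],[11,-40,50],[40,-140,100],[55,-190,100],[55,-190,100]],"angular":[[0,0,0],[0,0,0],[0,0,0],[0,0,0],[0,0,0],[0,0,0],[0,0,0]]}'
python3 - <<'E'
from h import *
b=cams.get_image("side")[140:290,250:400];im=cams.get_image("top");a=im[140:290,240:390]
cv2.imwrite("pics/c4.png",np.hstack([cv2.resize(a,(400,400)),cv2.resize(b,(400,400))])[:,:,::-1])
c=blob(im,(5,120,90),(17,255,255),(245,170,335,265));e=cv2.fitEllipse(c);p=ray("top",*e[0],.128)
d=p[:2]-[.5605,-.045];print(e,p,"x",d@[.961,.275],"y",d@[-.275,.961])
E
```

```text
t: 7.82
ee_pos: [0.5327, 0.0514, 0.2077]
tool_rot: [1.894, 2.506, -0.0]
ft_force: [0.7, -0.3, -1.4]
grip_width: 0.0603
grasp_force: 0.8
t: 8.7
ee_pos: [0.5885, -0.1419, 0.3089]
tool_rot: [1.896, 2.503, 0.001]
ft_force: [0.5, 0.8, 0.5]
grip_width: 0.0599
grasp_force: 0.0
((284.98382568359375, 226.01522827148438), (40.13048553466797, 40.56380081176758), 100.97000885009766) [0.51677109 0.10422832 0.128     ] x -0.0009856961911620743 y 0.1554338644857473
```

View pics/c4.png

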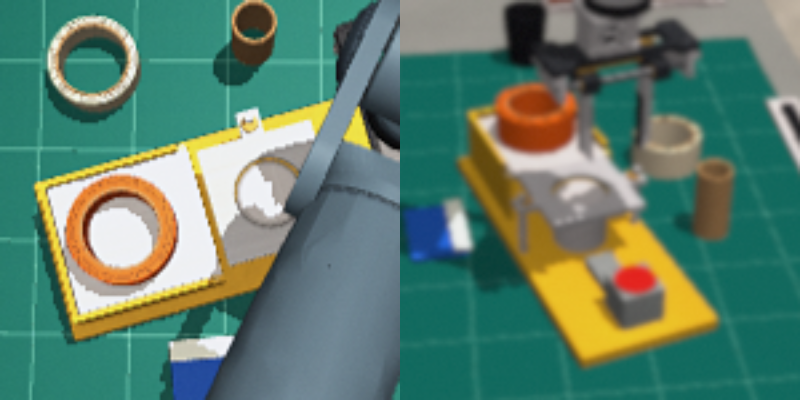

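The roll lies flat in the shelf, inside the rims (top view, (120,230)), with its centre at y ≈ 155 mm. The pad is still down and the robot is clear of everything.

```bash
python3 -c "
from rig import ctrl
print(ctrl.hand_in())"
```

```text
the job is handed in; nothing more can be done
None
```

The job is handed in: the red pad was pressed to its stop, and the tape roll now lies flat and wholly on the take-off shelf (centre at y ≈ 155 mm), with nothing else on the bench touched and about 9 s on the clock.

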